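# Hook the filter carton out of the bench rack

## Robot

A 7-joint arm with a two-finger parallel gripper is mounted at the origin on the work surface. World frame = base frame: x ahead of the robot, y to its left, z up, the work surface at z = 0. Lengths are in m, angles in degrees, forces in N, time in s.
With the tool pointing down it reaches from about 0.35 to 0.775 m from the base axis. Payload 3.1 kg.
Tool frame: the origin (TCP) lies between the finger pads; the fingertips stand 25 mm ahead of it and the grasp point (between the pads) lies 6 mm ahead of it (nose_length is the distance from the TCP to the fingertips, in m); z points along the fingers, y is the line along which they close (so a half turn about z gives the same grasp; the last joint's range is limited). The gripper opens to 85 mm and grips with 20 to 120 N. Pads are 22 mm wide; open, the fingers measure 114 mm over their backs; the gripper's body (76 mm by 85 mm) begins 54 mm behind the grasp point. The pads swing forward as they close: fully open they stand 13 mm farther back than shut.
Start: joints at [66.709, 17.813, 0.802, 86.603, -0.252, 75.585, -1.558], TCP at [0.196, -0.514, 0.256] pointing down, gripper open.
Joint ranges: [-154.91, 154.91], [-16.99, 109.72], [-72.82, 74.43], [7.12, 147.25], [-82.49, 262.49], [11.32, 116.49], [-174.64, 174.64]. Speed limits (degrees/s): [159.86, 159.86, 180, 180, 180, 180, 180].

## Interface

Orientations are given as a 3x3 rotation matrix whose columns are the frame's x, y, z axes.
In Python, from cell import * gives the robot as it stands. The module is installed in compiled form; this text tells all that it offers.
- The arm moves only by the shell command python3 -m pendant 'ROWS' [OPENING]. ROWS is JSON, a list of rows, each a list of 2 entries, a list of its own where there are three numbers: the shift along the tool's x, y, z in mm, then the turn about the tool's z in degrees. In form: [[[tx, ty, tz], turn], ...]. A call has 1 to 20 rows; each row is the pose to reach, as a shift and turn from the pose commanded when the call began, along the tool's axes at that moment; what a row does not reach only later rows make up. A row lasts 1/12 s, in which the tool goes at most 41.7 mm and 7.16 degrees, less where a joint would pass 70% of its speed; a pose out of reach is approached as far as the arm can. A call with a gripper value outside its range is refused whole. OPENING is the finger opening in mm, from 0 to 85.4, set as the call begins (- or left out, the last holds). The fingers move at their own pace and stop on an object; the grip force is fixed at half the most. Time passes only in rows, so rows that repeat a pose let the fingers close. It gives the time, the measured TCP pose, the force, the opening and the grip force at its end, in the units of the state.
- sense(): the state, without advancing time (a new reading comes with each control period).
- snapshot(name): name is "side" or "top"; returns a dict with "img" (384x512x3 uint8, red, green, blue), "mtx" (3x3 intrinsics, pixels), "distortion" ([k1, k2, p1, p2, k3] as OpenCV has them; the pictures are not rectified), "R" (3x3) and "t" (3): a world point X has camera coordinates R X + t. Camera axes: x right, y down, z forward; pixel columns grow to the right and rows downward; lengths in m; the calibration is good to about 2 mm. A picture is of the moment at which its call begins. There is no depth.
- job_done(): hands the job in; it is judged then, once.
The state is a dict: "clock": time; "joint_pos": joint angles; "qvel": joint speeds; "joint_torque": joint torques, N m; "position": TCP position; "tool_rot": TCP orientation; "wrist_force": force on the tool from outside, world axes, zero at the start; "wrist_torque": the same for the moment, N m; "finger_gap": opening from 0.0 (shut) to 1.0 (fully open); "gripper_force": force on a finger pad.
Only numpy, scipy, OpenCV 4.12 (cv2) and the standard library are available. Lean on these libraries where they do the work, as an engineer would, in place of code of your own. Each camera call takes 0.05 s, during which the arm holds its last target. There are 200 camera calls.

## Task

Pick up the pull hook from the bench, drop its blade inside the front wall of the open carton that holds the two oil filters, and drag that carton forward until its front is flush with the front edge of the rack's deck and square to it. Then set the hook back down on the bench and let go. Move the carton only with the hook, do not tip it, and leave the divided carton beside it where it is.

Things in the scene. Friction and masses are not known exactly. Their poses are not given: they have to be found in the camera images.
- hook_grip (a point): Pull hook, 0.2 kg, standing upright on the bench at the robot's left: wooden handle block 90 (x) x 30 (y) x 45 high mm; from its front end a flat steel bar (20 wide, 8 thick) runs in +x to a blade pointing down. It stands on the handle's underside and the blade's lower edge, which are level. This point: the handle block's centre, 22.5 mm up. x from handle to blade, z up.
- hook_blade (a point): Same hook: middle of the blade's lower edge on its handle-side face, 160 mm ahead (+x) of the handle's centre and 22.5 mm below it. The steel blade is 40 wide (y) and 5 thick (x, from this point forward); the bar's underside lies 35 mm above this edge. Axes as the handle's.
- carton_lip (a point): Open cardboard carton with two oil filters (56 mm wide, tops 85 mm up) in its rear half: 160 deep (x) x 130 wide (y) x 70 high mm, walls 5 mm, 0.3 to 0.55 kg, loose on the deck's left or right half. This point: middle of the front wall's top edge, on the outer face. x from the front (robot side) to the back, z up. Behind the front wall 85 mm of depth is empty.
- divided_carton: The bystander: lower cardboard carton, 160 x 130 x 45 mm, split into six compartments with small steel fittings, in the other half of the rack. Origin at the centre of its underside, x to the back.
- rack_edge (a point): Fixed bench rack: white laminate deck 280 deep (x) x 360 wide (y), its top 20 mm above the bench. This point: middle of the deck's front top edge; x points into the rack, y along the edge, z up. Side panels (220 mm high from the bench) and a top of five thin steel wires along y (underside 193 mm above the deck) begin 60 mm behind the front edge; front and back are open.
There are look-alikes about, which are no part of the job. Several things look just like the part that bears hook_grip: the one meant starts nearest to the robot's base. Leave any green look-alike of the part that bears carton_lip alone.

How it is judged:
By the outcome, as a careful person would: the job done as asked, in the order asked, and still so for the second after the job is handed in, with the robot touching nothing.
It also fails if it takes over 56 s, if anything falls off the work surface, if the arm or the gripper's body presses on something with over 40 N, if the wrist force passes 120 N, or if a joint passes its speed limit or range.

## Working session

There is one attempt and no reset: what is moved stays moved. The work goes in short steps, Python scripts to look and compute and a shell command to move; the robot and the scene stay as the last step left them, time stands still between calls to the robot, and variables do not carry over. Pictures are saved under pics/ and viewed, at most 10 in all, crops included, and the job is handed in when it is done.

```bash
mkdir -p pics
cat > h.py <<'E'
from cell import *
import numpy as np, cv2
def save(name,f,crop=None,k=1.5):
    s=snapshot(name); im=s["img"][:,:,::-1]
    if crop: x0,y0,x1,y1=crop; im=im[y0:y1,x0:x1]
    cv2.imwrite("pics/"+f,cv2.resize(im,None,fx=k,fy=k,interpolation=cv2.INTER_CUBIC)); return s
def ray(s,px):
    u=cv2.undistortPoints(np.array([[px]],float),np.array(s["mtx"]),np.array(s["distortion"]))[0,0]
    R=np.array(s["R"]);t=np.array(s["t"]); return -R.T@t, R.T@np.array([u[0],u[1],1])
def atz(s,px,z):
    c,d=ray(s,px); return c+d*(z-c[2])/d[2]
def proj(s,X):
    R=np.array(s["R"]); return cv2.projectPoints(np.array(X,float).reshape(-1,1,3),cv2.Rodrigues(R)[0],np.array(s["t"],float),np.array(s["mtx"]),np.array(s["distortion"]))[0][:,0]
E
python3 - <<'E'
from h import *
for n in("side","top"):
    s=save(n,n+"0.png"); c=-np.array(s["R"]).T@np.array(s["t"]); print(n,c.round(3),np.array(s["R"]).round(2).tolist())
st=sense();print(st["clock"],st["position"],np.array(st["tool_rot"]).round(3).tolist(),st["finger_gap"])
E
```

```text
side [0.3   0.766 0.77 ] [[-0.94, -0.35, -0.02], [-0.21, 0.62, -0.75], [0.27, -0.7, -0.66]]
top [0.433 0.017 1.229] [[-0.01, -1.0, -0.01], [-0.99, 0.01, -0.14], [0.14, 0.01, -0.99]]
0.1 [ 0.19604689 -0.51322717  0.25532606] [[0.934, 0.357, -0.001], [0.357, -0.934, 0.002], [-0.0, -0.002, -1.0]] 1.0007457263315338
```

View pics/top0.png

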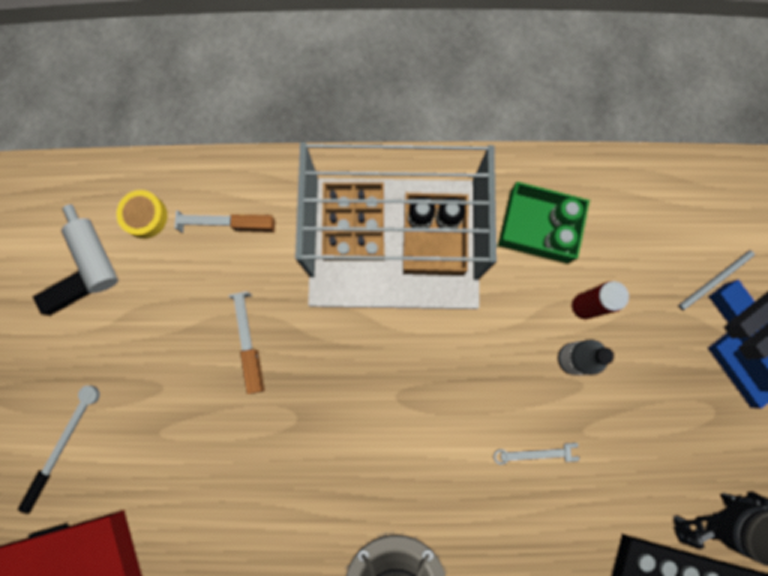

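View pics/side0.png

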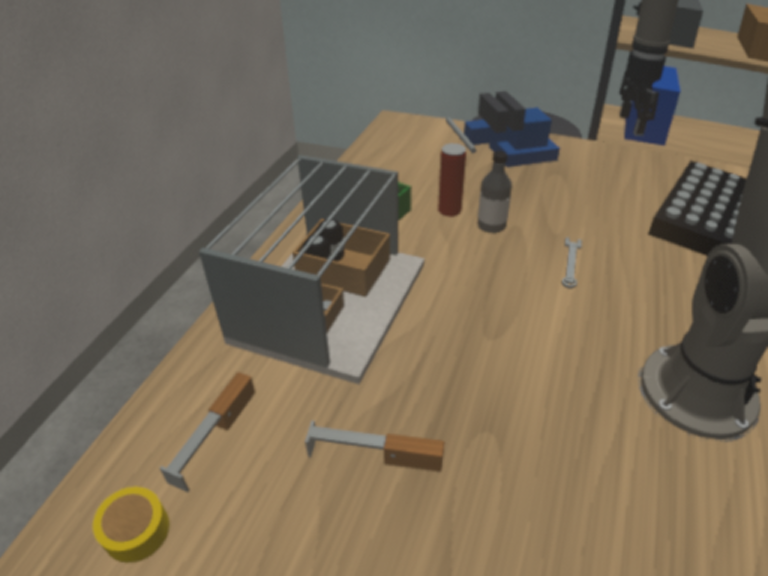

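The top view shows two brown-handled hooks: A has its handle at about (252,370) with the blade at (240,296), and B has its handle at (252,222) with the blade at (180,222). A is nearest the base at (395,575), so A is the one meant. The brown carton with two black filters is at (435,233), the divided carton is at (353,220), and the green look-alike at (545,222) is to be left alone. I'll confirm with a crop.

Run:
```python
from h import *
save("top","top1.png",(140,90,340,270),3.3)
```

```text
(no output)
```

View pics/top1.png

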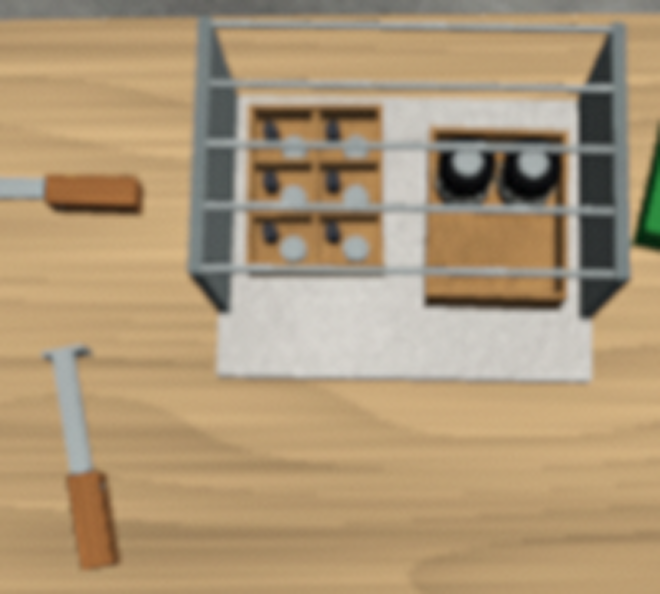

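Run:
```python
from h import *
s=snapshot("top")
P={"hFL":(66,476,.045),"hFR":(100,471,.045),"hBR":(114,565,.045),"hBL":(80,569,.045),"blL":(44,354,.04),"blR":(88,348,.04),
"rL":(217,375,.02),"rR":(592,380,.02),"cFL":(425,301,.09),"cFR":(562,304,.09),"cBL":(430,129,.09),"cBR":(567,131,.09),"dFL":(248,272,.065),"dFR":(382,274,.065)}
W={}
for k,(x,y,z) in P.items():
    W[k]=atz(s,(140+(x+.5)/3.3-.5,90+(y+.5)/3.3-.5),z); print(k,W[k].round(4))
h=sum(W[k] for k in("hFL","hFR","hBR","hBL"))/4;b=(W["blL"]+W["blR"])/2
d=(b-h)[:2];print("grip",h,"dir",np.degrees(np.arctan2(d[1],d[0])),np.linalg.norm(d))
for a,c in(("rL","rR"),("cFL","cFR"),("hBL","hFL"),("hBR","hFR"),("cBL","cFL")):
    v=W[a]-W[c];print(a,c,np.degrees(np.arctan2(v[1],v[0])),np.linalg.norm(v),(W[a]+W[c])/2)
```

```text
hFL [0.4795 0.3143 0.045 ]
hFR [0.4841 0.2823 0.045 ]
hBR [0.3972 0.2675 0.045 ]
hBL [0.3935 0.2992 0.045 ]
blL [0.5954 0.3398 0.04  ]
blR [0.6009 0.2976 0.04  ]
rL [0.5767 0.1768 0.02  ]
rR [ 0.5693 -0.1831  0.02  ]
cFL [ 0.6349 -0.0213  0.09  ]
cFR [ 0.6313 -0.1462  0.09  ]
cBL [ 0.7975 -0.028   0.09  ]
cBR [ 0.7949 -0.1557  0.09  ]
dFL [0.6681 0.1429 0.065 ]
dFR [0.6652 0.0176 0.065 ]
grip [0.43859767 0.29080223 0.045     ] dir 9.93114475193805 0.16200266517515954
rL rR 88.82843063576304 0.35991099498038753 [ 0.57301799 -0.00314174  0.02      ]
cFL cFR 88.33731832086696 0.1248858575744646 [ 0.63309254 -0.08376609  0.09      ]
hBL hFL -170.03122766725397 0.08728273777115822 [0.43652938 0.30672781 0.045     ]
hBR hFR -170.31696050258626 0.0881168343885844 [0.44066597 0.27487664 0.045     ]
cBL cFL -2.346784464771047 0.16276124763867375 [ 0.7162167 -0.0246818  0.09     ]
```

```bash
cat >> h.py <<'E'
def go(p,yaw):
    s=sense(); R=np.array(s["tool_rot"]); y=np.degrees(np.arctan2(R[1,0],R[0,0]))
    print("shift",(R.T@(np.array(p)-np.array(s["position"]))*1000).round(1),"turn",round(y-yaw,2),"yaw",round(y,2))
E
python3 -m pendant '[[[357,-306,0],0],[[357,-306,0],0],[[357,-306,0],0],[[357,-306,0],0],[[357,-306,0],0],[[357,-306,0],0],[[357,-306,0],0],[[357,-306,0],0],[[357,-306,0],0],[[357,-306,0],0],[[357,-306,0],0],[[357,-306,0],0]]' 85
python3 -c "
from h import *
go((.4386,.2908,.13),9.9)"
```

```text
clock: 1.2
position: [0.423, -0.0928, 0.2567]
tool_rot: [[0.93, 0.367, 0.003], [0.367, -0.93, 0.004], [0.004, -0.003, -1.0]]
wrist_force: [-0.5, 0.6, 0.3]
finger_gap: 0.994
gripper_force: 0.0
shift [ 154.7 -350.8  128.3] turn 11.63 yaw 21.53
```

```bash
python3 -m pendant '[[[155,-351,128],11.6],[[155,-351,128],11.6],[[155,-351,128],11.6],[[155,-351,128],11.6],[[155,-351,128],11.6],[[155,-351,128],11.6],[[155,-351,128],11.6],[[155,-351,128],11.6],[[155,-351,128],11.6],[[155,-351,128],11.6],[[155,-351,128],11.6],[[155,-351,128],11.6],[[155,-351,128],11.6]]' 60
python3 -c "
from h import *
go((.4386,.2908,.035),9.9)
save('side','s1.png',(170,230,330,350),4)"
```

```text
clock: 2.28
position: [0.44, 0.2821, 0.1278]
tool_rot: [[0.987, 0.162, -0.001], [0.162, -0.987, -0.001], [-0.001, 0.001, -1.0]]
wrist_force: [-0.2, 0.0, -0.1]
finger_gap: 0.7
gripper_force: 0.0
shift [ 0.1 -8.9 92.8] turn -0.58 yaw 9.32
```

View pics/s1.png

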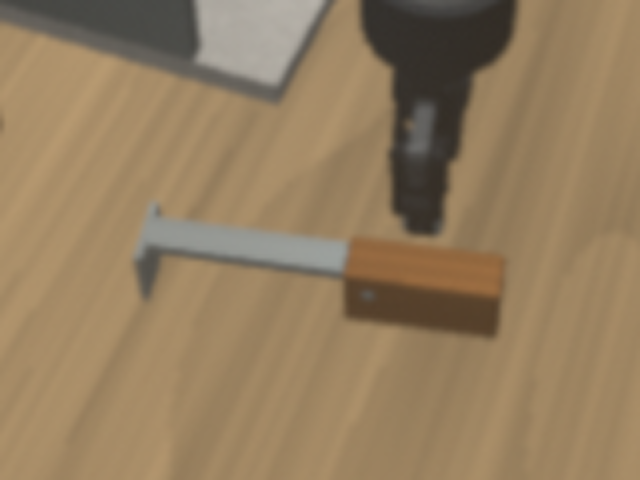

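The gripper sits above the handle (crop 345-503, 240-335), with the fingers at about (425,230). I'll let the arm settle, then measure again.

```bash
python3 -m pendant '[[[0,0,0],0],[[0,0,0],0],[[0,0,0],0]]'
python3 -c "
from h import *
go((.4386,.2908,.035),9.9)
s=snapshot('side')
for c in [(345,240),(503,257),(495,292),(343,272)]: print(atz(s,(170+(c[0]+.5)/4-.5,230+(c[1]+.5)/4-.5),.045).round(4))"
```

```text
clock: 2.58
position: [0.4408, 0.2813, 0.1288]
tool_rot: [[0.987, 0.159, 0.001], [0.159, -0.987, -0.0], [0.001, 0.001, -1.0]]
wrist_force: [-1.0, -0.6, -0.6]
finger_gap: 0.702
gripper_force: 0.0
shift [-0.8 -9.8 93.8] turn -0.73 yaw 9.17
[0.4846 0.2949 0.045 ]
[0.3964 0.2762 0.045 ]
[0.3943 0.3    0.045 ]
[0.4783 0.3155 0.045 ]
```

```bash
python3 -m pendant '[[[-1,-11,30],-0.7],[[-1,-11,60],-0.7],[[-1,-11,80],-0.7],[[-1,-11,93],-0.7],[[-1,-11,93],-0.7],[[-1,-11,93],-0.7]]'
python3 -m pendant '[[[0,0,0],0],[[0,0,0],0],[[0,0,0],0],[[0,0,0],0],[[0,0,0],0],[[0,0,0],0],[[0,0,0],0],[[0,0,0],0]]' 10
```

```text
clock: 3.13
position: [0.4372, 0.2928, 0.0351]
tool_rot: [[0.985, 0.173, -0.001], [0.173, -0.985, -0.001], [-0.001, 0.0, -1.0]]
wrist_force: [0.8, 0.1, -0.3]
finger_gap: 0.703
gripper_force: 0.0
clock: 3.8
position: [0.4385, 0.2942, 0.0369]
tool_rot: [[0.985, 0.174, 0.003], [0.174, -0.985, 0.002], [0.003, -0.001, -1.0]]
wrist_force: [-1.1, -0.4, 6.4]
finger_gap: 0.348
gripper_force: 60.2
```

```bash
python3 -m pendant '[[[0,0,-20],0],[[0,0,-50],0],[[0,0,-90],0],[[0,0,-125],0],[[0,0,-125],0],[[0,0,-125],0]]'
python3 -c "
from h import *
go((.42,-.082,.16),-1.2)"
```

```text
clock: 4.3
position: [0.4384, 0.2942, 0.1624]
tool_rot: [[0.985, 0.174, 0.004], [0.174, -0.985, 0.002], [0.005, -0.001, -1.0]]
wrist_force: [0.2, -1.3, -2.1]
finger_gap: 0.346
gripper_force: 59.7
shift [-83.4 367.3   1.5] turn 11.19 yaw 9.99
```

```bash
python3 -m pendant '[[[-15,30,0],3],[[-25,60,0],5],[[-35,90,0],6],[[-40,120,0],7],[[-45,150,0],8],[[-50,180,0],9],[[-55,210,0],10],[[-60,240,0],11],[[-65,270,0],11.2],[[-70,300,0],11.2],[[-75,330,0],11.2],[[-80,355,0],11.2],[[-83,367,0],11.2],[[-83,367,0],11.2],[[-83,367,0],11.2],[[-83,367,0],11.2]]'
python3 -c "
from h import *
go((.496,-.0812,.149),-1.2)
save('top','t2.png',(180,90,340,250),3.7)"
```

```text
clock: 5.63
position: [0.4184, -0.0811, 0.1591]
tool_rot: [[1.0, -0.019, -0.003], [-0.019, -1.0, 0.002], [-0.003, -0.001, -1.0]]
wrist_force: [-0.1, 0.7, -2.8]
finger_gap: 0.342
gripper_force: 60.0
shift [77.6 -1.4  9.9] turn 0.08 yaw -1.12
```

View pics/t2.png

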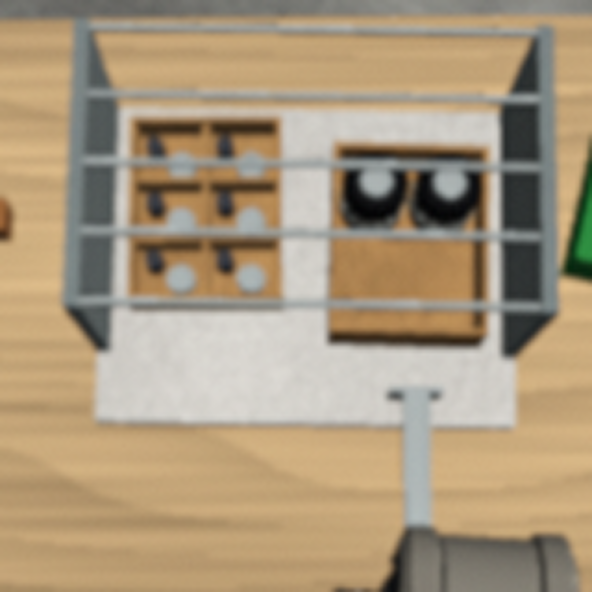

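The blade is in front of the rack at (388-440, 395). The carton's front lip runs from (329,338) to (485,341) in this crop.

Run:
```python
from h import *
s=snapshot("top")
f=lambda x,y,z:atz(s,(180+(x+.5)/3.7-.5,90+(y+.5)/3.7-.5),z).round(4)
for n,a in dict(blL=(388,390,.163),blR=(441,390,.163),barB=(418,520,.165),cFL=(329,338,.09),cFR=(485,341,.09),rL=(94,421,.02),rR=(516,425,.02)).items(): print(n,f(*a))
```

```text
blL [ 0.5814 -0.0633  0.163 ]
blR [ 0.5811 -0.1035  0.163 ]
barB [ 0.4831 -0.0839  0.165 ]
cFL [ 0.6345 -0.0217  0.09  ]
cFR [ 0.6312 -0.1485  0.09  ]
rL [0.5763 0.1779 0.02  ]
rR [ 0.5703 -0.1832  0.02  ]
```

```bash
python3 -m pendant '[[[20,0,0],0],[[45,0,5],0],[[70,0,8],0],[[78,0,8],0],[[78,0,8],0],[[78,0,20],0],[[78,0,35],0],[[78,0,50],0],[[78,0,60],0],[[78,0,62],0],[[78,0,62],0],[[78,0,62],0]]'
python3 -c "
from h import *
save('side','s3.png',(185,90,305,210),5)"
```

```text
clock: 6.73
position: [0.4975, -0.084, 0.0989]
tool_rot: [[1.0, -0.02, 0.001], [-0.02, -1.0, -0.0], [0.001, 0.0, -1.0]]
wrist_force: [0.3, -0.7, -2.2]
finger_gap: 0.343
gripper_force: 60.0
```

View pics/s3.png

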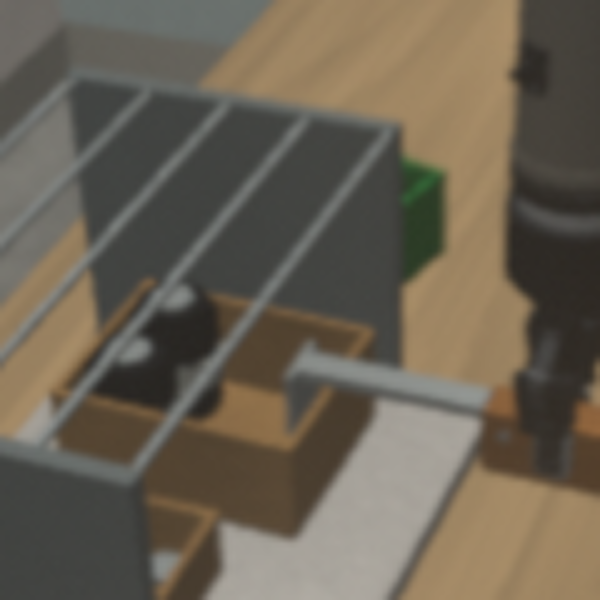

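The blade is inside the front wall at crop (300,390), with the bar above the lip. I'll pull slowly and stop short of flush.

```bash
python3 -m pendant '[[[-5,0,0],0],[[-10,0,0],0],[[-14,0,0],0],[[-17,0,0],0],[[-20,0,0],0],[[-23,0,0],0],[[-26,0,0],0],[[-29,0,0],0],[[-32,0,0],0],[[-35,0,0],0],[[-38,0,0],0],[[-41,0,0],0],[[-44,0,0],0],[[-47,0,0],0],[[-50,0,0],0],[[-53,0,0],0],[[-56,0,0],0],[[-60,0,0],0],[[-64,0,0],0],[[-68,0,0],0]]'
python3 -m pendant '[[[-2,0,0],0],[[-4,0,0],0],[[-4,0,0],0],[[-4,0,0],0]]'
python3 -c "
from h import *
save('top','t4.png',(240,120,320,220),6)"
```

```text
clock: 8.45
position: [0.4291, -0.0827, 0.0984]
tool_rot: [[1.0, -0.021, 0.0], [-0.021, -1.0, -0.0], [0.0, 0.0, -1.0]]
wrist_force: [2.5, 0.7, -1.9]
finger_gap: 0.343
gripper_force: 60.0
clock: 8.78
position: [0.4248, -0.0827, 0.0982]
tool_rot: [[1.0, -0.021, -0.001], [-0.021, -1.0, -0.0], [-0.001, 0.0, -1.0]]
wrist_force: [0.6, -0.0, -1.4]
finger_gap: 0.343
gripper_force: 60.0
```

View pics/t4.png

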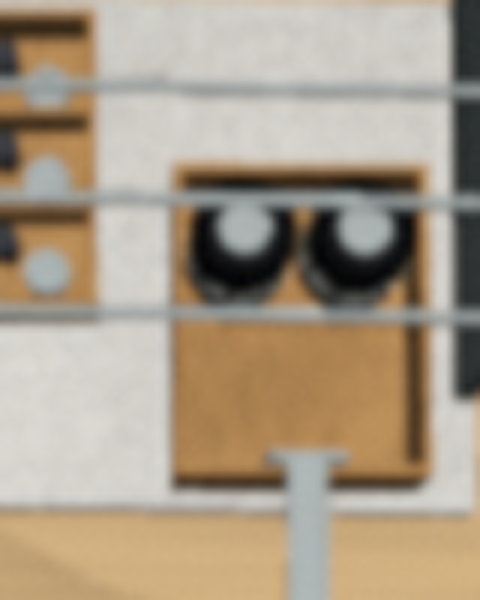

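The carton now reads (174,482) to (425,480) at the front lip and the rack edge reads about (0,508) to (470,513), so roughly 8 mm remains. I'll measure it with edge profiles.

```bash
cat > m.py <<'E'
from h import *
def edges(cols_c,cols_r,rlo=190,rhi=212):
    s=snapshot("top"); g=s["img"].astype(float)
    def sub(p): # subpixel of strongest drop
        d=np.diff(p); i=int(np.argmin(d)); i=min(max(i,1),len(d)-2); a,b,c=d[i-1:i+2]; return i+.5+ .5*(a-c)/(a-2*b+c)
    L=[];R=[]
    for c in cols_c:
        p=g[rlo:rhi,c-1:c+2,0].mean(1); L.append(atz(s,(c,rlo+sub(p)),.09))
    for c in cols_r:
        p=g[195:220,c-1:c+2,2].mean(1); R.append(atz(s,(c,195+sub(p)),.02))
    L=np.array(L);R=np.array(R)
    fl=np.polyfit(L[:,1],L[:,0],1);fr=np.polyfit(R[:,1],R[:,0],1)
    print("lip resid mm",((L[:,0]-np.polyval(fl,L[:,1]))*1000).round(1),"rack",((R[:,0]-np.polyval(fr,R[:,1]))*1000).round(1))
    print("lip yaw",-np.degrees(np.arctan(fl[0])),"rack yaw",-np.degrees(np.arctan(fr[0])),"gap at y=-.085 mm",1000*(np.polyval(fl,-.085)-np.polyval(fr,-.085)))
E
python3 -c "
from m import *
edges([272,275,278,281,284,300,302,304,306,308],[210,220,230,240,250,260,265,270,275,310,314])
s=snapshot('top')
for c in (276,305): print(s['img'][194:212,c].tolist())"
```

```text
lip resid mm [ 0.1 -0.1  0.1  0.2 -0.3  0.   0.   0.  -0.  -0. ] rack [ 0.3 -0.1 -0.7  0.2  0.1  0.7 -0.2 -0.3 -0.1 -0.  -0. ]
lip yaw -0.9294618907226702 rack yaw -1.171548521982008 gap at y=-.085 mm 9.014849631437393
[[171, 129, 80], [174, 132, 82], [178, 135, 85], [174, 132, 82], [152, 113, 69], [106, 77, 46], [74, 57, 40], [114, 106, 97], [176, 172, 165], [195, 193, 187], [177, 171, 164], [171, 152, 129], [187, 157, 117], [200, 168, 123], [201, 170, 124], [202, 170, 125], [204, 172, 126], [207, 175, 127]]
[[181, 138, 86], [179, 136, 85], [177, 134, 83], [176, 133, 83], [163, 123, 76], [118, 86, 52], [78, 61, 43], [114, 107, 97], [177, 173, 165], [206, 203, 197], [199, 196, 190], [172, 162, 149], [179, 153, 121], [198, 165, 120], [200, 169, 123], [199, 168, 122], [201, 170, 123], [204, 171, 126]]
```

```bash
python3 -m pendant '[[[-2,0,0],-0.1],[[-4,0,0],-0.1],[[-5,0,0],-0.1],[[-5,0,0],-0.1],[[-5,0,0],-0.1]]'
python3 -c "
from m import *
edges([272,275,278,281,284,300,302,304,306,308],[210,220,230,240,250,260,265,270,275,314])
save('side','s5.png',(215,140,295,215),8)"
```

```text
clock: 9.35
position: [0.4197, -0.0825, 0.0981]
tool_rot: [[1.0, -0.019, -0.001], [-0.019, -1.0, 0.0], [-0.001, -0.0, -1.0]]
wrist_force: [0.2, -0.5, -2.5]
finger_gap: 0.34
gripper_force: 60.0
lip resid mm [-0.1  0.   0.   0.1 -0.2  0.5  0.3 -0.  -0.3 -0.3] rack [ 0.1 -0.7 -2.  -1.8 -2.2 -2.3 -3.4  9.3  9.4 -6.6]
lip yaw -0.7171005256234 rack yaw -0.06705894951264905 gap at y=-.085 mm -0.543083642726927
```

View pics/s5.png

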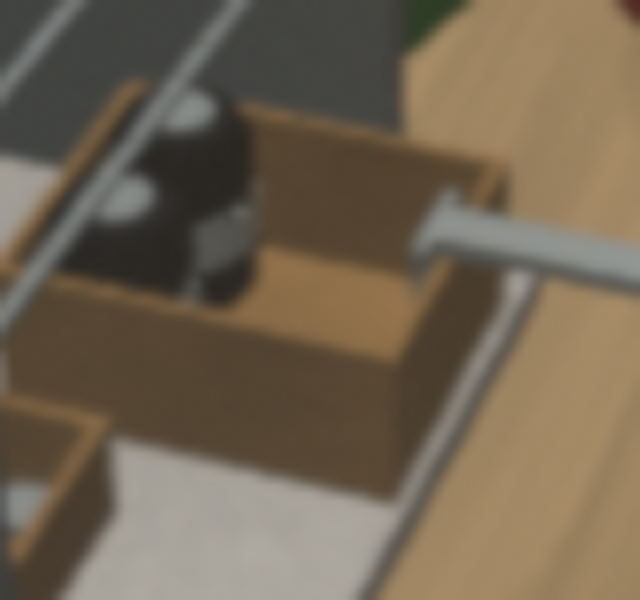

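The side crop shows the carton's bottom front corner at about (391,498) and the far one at about (500,303). The white deck edge runs from about (362,592) to (524,285), so a thin strip is left.

Run:
```python
from h import *
s=snapshot("side")
f=lambda x,y,z=.02:atz(s,(215+(x+.5)/8-.5,140+(y+.5)/8-.5),z)
a,b=f(362,592),f(524,285); print(a,b,np.degrees(np.arctan2(*(a-b)[[1,0]])))
d=(a-b)/np.linalg.norm(a-b); n=np.array([d[1],-d[0],0])
for p in((391,498),(500,303)): q=f(*p); print(q.round(4),"gap mm",(q-a)@n*1000)
for p in((402,358),(503,165)): q=f(*p,.09); print("lip corner",q.round(4),"gap",(q-a)@n*1000)
# profiles across the edge, at full-res rows
g=s["img"]
for r in (183,189,195,201,207,212): print(r,g[r,255:285,:].mean(1).round().astype(int).tolist())
s=snapshot("top"); g=s["img"]
for c in (230,260,276,305,314): print(c,g[192:212,c,2].tolist())
```

```text
[0.56953324 0.03088557 0.02      ] [ 0.56781905 -0.15784542  0.02      ] 89.47961229595194
[ 0.5763 -0.0199  0.02  ] gap mm 7.188832972590356
[ 0.5734 -0.1436  0.02  ] gap mm 5.446260068668733
lip corner [ 0.5711 -0.0176  0.09  ] gap 2.0129779450777123
lip corner [ 0.5725 -0.1402  0.09  ] gap 4.5550131853004014
183 [80, 85, 91, 97, 101, 103, 103, 106, 106, 100, 83, 66, 61, 61, 60, 60, 59, 61, 69, 95, 124, 128, 104, 93, 108, 124, 129, 129, 129, 131]
189 [69, 69, 70, 69, 70, 70, 70, 70, 69, 66, 62, 61, 61, 61, 62, 73, 101, 124, 117, 95, 99, 118, 128, 129, 129, 129, 130, 132, 133, 133]
195 [70, 70, 70, 71, 71, 71, 72, 72, 70, 66, 63, 64, 79, 110, 129, 112, 91, 98, 116, 128, 129, 130, 130, 130, 133, 133, 134, 133, 133, 134]
201 [135, 124, 115, 106, 99, 92, 83, 77, 76, 90, 116, 126, 104, 93, 108, 124, 129, 130, 130, 131, 132, 133, 134, 134, 133, 133, 134, 134, 134, 135]
207 [164, 165, 164, 164, 164, 163, 159, 150, 125, 96, 91, 108, 125, 130, 131, 131, 131, 133, 134, 135, 135, 134, 133, 134, 134, 134, 133, 135, 134, 131]
212 [164, 164, 165, 164, 158, 138, 107, 94, 108, 124, 130, 131, 132, 132, 133, 134, 135, 135, 134, 133, 133, 134, 134, 134, 133, 132, 130, 127, 125, 123]
230 [203, 204, 205, 204, 203, 202, 202, 202, 204, 207, 210, 196, 153, 115, 107, 112, 117, 119, 121, 121]
260 [198, 199, 201, 203, 204, 203, 205, 204, 203, 203, 201, 189, 155, 125, 121, 125, 125, 126, 128, 129]
276 [78, 77, 79, 79, 81, 83, 85, 79, 64, 42, 65, 117, 132, 123, 121, 122, 123, 124, 127, 128]
305 [88, 88, 87, 85, 85, 83, 84, 80, 67, 45, 54, 114, 153, 142, 122, 120, 123, 123, 123, 124]
314 [199, 200, 201, 202, 201, 201, 199, 200, 200, 204, 206, 207, 194, 158, 128, 124, 122, 122, 123, 124]
```

```bash
python3 -m pendant '[[[-1.5,0,0],0.3],[[-3,0,0],0.3],[[-3.5,0,0],0.3],[[-3.5,0,0],0.3],[[-3.5,0,0],0.3]]'
cat > m2.py <<'E'
from h import *
s=snapshot("side");g=s["img"]
for r in (181,183,186,189,192,195,198,201,204,207,212): print(r,g[r,258:285,:].mean(1).round().astype(int).tolist())
s=snapshot("top"); g=s["img"]
from m import edges
edges([272,275,278,281,284,300,302,304,306,308],[210,220,230,240,250,260,314])
for c in (260,276,281,302,306,314): print(c,g[196:212,c,2].tolist())
E
python3 m2.py
```

```text
clock: 9.97
position: [0.4169, -0.0824, 0.0983]
tool_rot: [[1.0, -0.024, 0.0], [-0.024, -1.0, 0.0], [0.0, -0.0, -1.0]]
wrist_force: [0.8, -0.8, -2.7]
finger_gap: 0.344
gripper_force: 59.9
181 [108, 109, 109, 109, 110, 110, 111, 110, 103, 86, 68, 60, 60, 60, 60, 60, 61, 66, 85, 100, 95, 92, 109, 125, 129, 129, 130]
183 [97, 101, 103, 105, 106, 107, 108, 101, 83, 67, 61, 60, 60, 59, 59, 61, 68, 83, 97, 94, 92, 108, 124, 129, 129, 129, 130]
186 [70, 70, 70, 70, 70, 70, 70, 66, 62, 61, 61, 60, 60, 59, 63, 75, 93, 96, 90, 103, 122, 128, 129, 129, 129, 131, 133]
189 [70, 69, 70, 70, 71, 70, 67, 64, 61, 62, 61, 61, 62, 67, 81, 90, 88, 98, 117, 128, 129, 129, 129, 130, 132, 134, 133]
192 [70, 70, 71, 71, 71, 71, 68, 65, 62, 61, 62, 67, 84, 97, 92, 91, 108, 124, 128, 129, 129, 130, 131, 133, 133, 134, 133]
195 [70, 71, 71, 71, 71, 71, 69, 65, 62, 65, 79, 95, 95, 87, 98, 118, 128, 129, 129, 130, 131, 133, 133, 133, 133, 134, 134]
198 [71, 71, 71, 71, 72, 71, 69, 66, 69, 82, 91, 87, 94, 114, 126, 130, 130, 130, 130, 132, 134, 134, 133, 133, 134, 135, 134]
201 [107, 99, 92, 84, 79, 76, 74, 78, 8
[... 483 characters left out ...]
2, 129, 127, 125, 123]
lip resid mm [ 0.3  0.2 -0.2 -0.  -0.6  0.4  0.3  0.3 -0.  -0.6] rack [ 0.1 -0.1 -0.7  0.2  0.1  0.7 -0.3]
lip yaw -0.39039006407380855 rack yaw -1.1459495140198195 gap at y=-.085 mm 1.2426522569290999
260 [203, 204, 206, 203, 203, 202, 200, 189, 155, 125, 121, 125, 126, 126, 128, 129]
276 [80, 82, 83, 85, 79, 62, 40, 54, 92, 113, 119, 124, 126, 125, 126, 127]
281 [82, 83, 84, 86, 81, 64, 42, 54, 90, 110, 117, 122, 123, 124, 125, 127]
302 [88, 90, 88, 87, 78, 61, 41, 67, 108, 116, 116, 121, 123, 123, 122, 125]
306 [79, 78, 79, 78, 78, 62, 42, 66, 110, 117, 117, 121, 121, 121, 123, 125]
314 [200, 198, 198, 199, 201, 204, 206, 206, 193, 158, 129, 123, 124, 122, 123, 125]
```

About 1 mm is left on the near side and 2 mm on the far side, so the right end lags by about 0.7°. I'll unload, shift the blade 20 mm to the right and pull a little to square it.

```bash
python3 -m pendant '[[[3,0,0],0],[[3,10,0],0],[[3,20,0],0],[[3,20,0],0],[[1,20,0],0],[[-0.5,20,0],0],[[-1.5,20,0],0],[[-1.5,20,0],0],[[-1.5,20,0],0]]'
python3 m2.py
```

```text
clock: 10.87
position: [0.4148, -0.1022, 0.0983]
tool_rot: [[1.0, -0.024, -0.0], [-0.024, -1.0, -0.0], [-0.0, 0.0, -1.0]]
wrist_force: [-0.0, 0.2, -0.7]
finger_gap: 0.34
gripper_force: 59.9
181 [108, 108, 108, 108, 109, 110, 110, 110, 106, 93, 75, 63, 59, 59, 60, 59, 59, 60, 63, 67, 74, 87, 108, 124, 128, 129, 129]
183 [100, 103, 104, 107, 108, 108, 108, 103, 88, 69, 62, 59, 60, 59, 59, 59, 60, 61, 67, 75, 87, 108, 124, 128, 129, 129, 130]
186 [69, 69, 70, 70, 71, 72, 72, 69, 63, 61, 61, 60, 60, 59, 59, 61, 65, 72, 83, 102, 121, 128, 128, 129, 130, 131, 132]
189 [69, 69, 70, 70, 70, 70, 68, 66, 62, 61, 61, 61, 61, 60, 64, 69, 78, 96, 117, 127, 129, 128, 129, 130, 131, 133, 133]
192 [69, 70, 71, 71, 71, 70, 68, 65, 62, 61, 61, 61, 64, 70, 75, 87, 107, 123, 129, 128, 129, 129, 131, 132, 133, 133, 133]
195 [71, 71, 71, 71, 72, 71, 70, 67, 63, 62, 64, 68, 72, 81, 97, 117, 127, 129, 128, 129, 130, 132, 133, 133, 132, 133, 134]
198 [71, 71, 71, 71, 72, 71, 69, 66, 63, 64, 69, 78, 93, 113, 126, 129, 129, 129, 130, 132, 133, 134, 133, 133, 133, 134, 134]
201 [99, 92, 82, 77, 74, 73, 70, 69, 
[... 482 characters left out ...]
131, 129, 126, 124, 123]
lip resid mm [-0.4 -0.1 -0.  -0.4 -1.   9.6 -2.  -1.7 -1.8 -2. ] rack [ 0.1 -0.1 -0.7  0.1  0.2  0.7 -0.3]
lip yaw -0.4700318444727047 rack yaw -1.150030837052562 gap at y=-.085 mm -0.1614126312677877
260 [203, 204, 205, 204, 202, 204, 202, 190, 155, 125, 122, 125, 125, 127, 128, 128]
276 [80, 82, 83, 85, 82, 70, 48, 33, 55, 90, 116, 124, 124, 124, 126, 126]
281 [82, 84, 84, 87, 84, 74, 52, 40, 64, 93, 115, 121, 124, 124, 125, 128]
302 [89, 107, 142, 159, 138, 107, 88, 74, 77, 97, 122, 135, 134, 133, 135, 137]
306 [78, 78, 80, 82, 80, 76, 61, 38, 39, 73, 108, 122, 124, 123, 124, 124]
314 [201, 199, 199, 201, 201, 204, 206, 206, 194, 159, 129, 123, 125, 123, 124, 126]
```

```bash
cat > m3.py <<'E'
from m import edges
from h import *
edges([271,272,274,276,278,280,282,284,286,306,307,308,309],[210,220,230,240,250,260,314,315])
s=snapshot("side");g=s["img"].mean(2)
# crossing of carton dark->82 level vs extrapolated deck white->gray edge (rows 204..225) 
def cr(row,lo,hi,lev,down):
    p=g[row,lo:hi]
    for i in range(len(p)-1):
        if (p[i]>=lev>p[i+1]) if down else (p[i]<lev<=p[i+1]): return lo+i+(p[i]-lev)/(p[i]-p[i+1])
D=np.array([atz(s,(cr(r,245,275,129,True),r),.02) for r in range(208,226,2) if cr(r,245,275,129,True)])
f=np.polyfit(D[:,1],D[:,0],1);print("side deck: x at -.085",np.polyval(f,-.085),"yaw",-np.degrees(np.arctan(f[0])),D[:,1].min(),D[:,1].max())
save("side","s6_%d.png"%(sense()["clock"]*10),(215,140,295,215),8)
E
python3 m3.py; ls pics
```

```text
lip resid mm [-0.2 -0.1 -0.1  0.   0.4  0.5 -0.1 -0.4 -0.2 -0.  -0.1 -0.1  0.3] rack [ 0.1 -0.  -0.8  0.1  0.2  0.7 -0.2 -0.1]
lip yaw -1.480605708160693 rack yaw -1.1249946357882799 gap at y=-.085 mm -1.2520519730043755
side deck: x at -.085 0.5687909299132475 yaw -0.9996060906553919 0.006546023528341882 0.07600663482719971
s1.png
s3.png
s5.png
s6_111.png
side0.png
t2.png
t4.png
top0.png
top1.png
```

```bash
cp pics/s6_*.png pics/now.png
```

```text
(no output)
```

View pics/now.png

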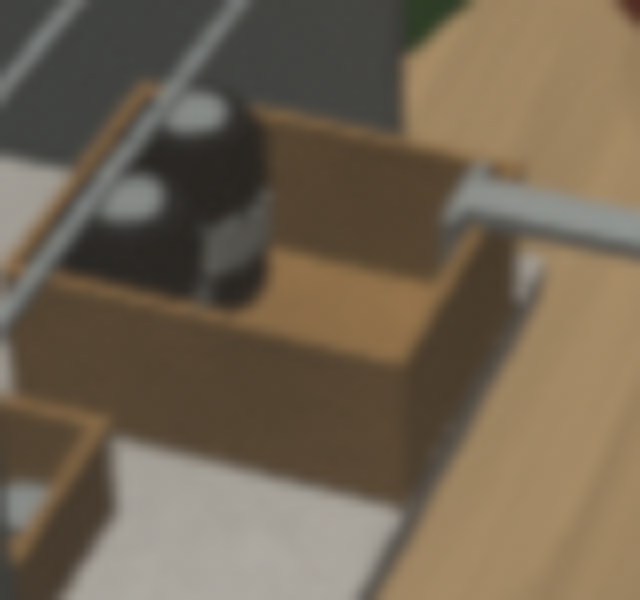

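The strip has gone: the near bottom corner at (405,502) meets the deck edge, and the far end overhangs by about 1 mm. Top view: offset -1.2 mm and 0.35° of skew, which is flush within calibration. Now I'll unhook, lift and withdraw.

```bash
python3 -m pendant '[[[4,0,0],0],[[8,0,0],0],[[8,0,-10],0],[[8,0,-30],0],[[8,0,-55],0],[[8,0,-65],0],[[8,0,-65],0],[[-10,0,-65],0],[[-30,0,-65],0],[[-30,0,-65],0],[[-30,0,-65],0]]'
python3 -c "
from h import *
go((.4385,.294,.162),9.9)"
```

```text
clock: 12.08
position: [0.3833, -0.1017, 0.1623]
tool_rot: [[1.0, -0.025, -0.002], [-0.025, -1.0, -0.0], [-0.002, 0.0, -1.0]]
wrist_force: [-0.2, -0.0, -3.2]
finger_gap: 0.345
gripper_force: 60.0
shift [ 4.530e+01 -3.969e+02  1.000e-01] turn -11.33 yaw -1.43
```

```bash
python3 -m pendant '[[[0,-20,0],0],[[0,-45,0],0],[[0,-75,0],0],[[0,-105,0],0],[[0,-135,0],0],[[5,-165,0],0],[[8,-195,0],-1],[[10,-225,0],-2],[[15,-255,0],-4],[[20,-285,0],-6],[[25,-315,0],-8],[[30,-345,0],-9],[[40,-375,0],-10.5],[[45,-397,0],-11.3],[[45,-397,0],-11.3],[[45,-397,0],-11.3],[[45,-397,0],-11.3]]'
python3 -c "
from h import *
go((.4385,.294,.0375),9.9)"
```

```text
clock: 13.5
position: [0.4395, 0.2934, 0.1623]
tool_rot: [[0.985, 0.171, -0.002], [0.171, -0.985, -0.001], [-0.002, 0.001, -1.0]]
wrist_force: [-1.0, -1.1, -2.4]
finger_gap: 0.345
gripper_force: 60.1
shift [ -0.7  -0.9 124.8] turn -0.03 yaw 9.87
```

```bash
python3 -m pendant '[[[0,0,30],0],[[0,0,60],0],[[0,0,90],0],[[0,0,108],0],[[0,0,116],0],[[0,0,120],0],[[0,0,122],0],[[0,0,124],0],[[0,0,125],0],[[0,0,125],0],[[0,0,125],0]]'
```

```text
clock: 14.42
position: [0.4401, 0.2945, 0.0391]
tool_rot: [[0.985, 0.172, 0.001], [0.172, -0.985, 0.001], [0.002, -0.001, -1.0]]
wrist_force: [0.1, 0.7, -2.8]
finger_gap: 0.344
gripper_force: 60.1
```

```bash
python3 -m pendant '[[[0,0,1],0],[[0,0,1.5],0],[[0,0,2],0],[[0,0,2],0],[[0,0,2],0]]'
python3 -m pendant '[[[0,0,0],0],[[0,0,0],0],[[0,0,0],0],[[0,0,0],0],[[0,0,0],0],[[0,0,0],0]]' 60
python3 -m pendant '[[[0,0,-10],0],[[0,0,-30],0],[[0,0,-60],0],[[0,0,-90],0],[[0,0,-130],0],[[-60,0,-130],0],[[-60,0,-130],0],[[-60,0,-130],0]]'
python3 -c "
from h import *
import m3
save('top','t9.png',(140,90,340,270),3.3)"
```

```text
clock: 14.83
position: [0.4397, 0.2943, 0.0369]
tool_rot: [[0.985, 0.172, 0.001], [0.172, -0.985, 0.0], [0.001, 0.0, -1.0]]
wrist_force: [-1.4, -1.1, 4.9]
finger_gap: 0.336
gripper_force: 60.9
clock: 15.33
position: [0.4395, 0.2941, 0.0362]
tool_rot: [[0.985, 0.172, -0.0], [0.172, -0.985, 0.0], [-0.0, -0.0, -1.0]]
wrist_force: [0.5, 0.2, -0.3]
finger_gap: 0.704
gripper_force: 0.0
clock: 16.0
position: [0.376, 0.2842, 0.1677]
tool_rot: [[0.984, 0.177, -0.0], [0.177, -0.984, -0.001], [-0.001, 0.001, -1.0]]
wrist_force: [-0.2, -0.1, -0.0]
finger_gap: 0.703
gripper_force: 0.0
lip resid mm [-0.3 -0.2  0.1  0.1  0.5  0.6 -0.2 -0.4 -0.2  0.1 -0.2 -0.1  0.2] rack [ 0.2 -0.1 -0.8  0.1  0.1  0.7 -0.2 -0.1]
lip yaw -1.4781227000725894 rack yaw -1.1330276588358068 gap at y=-.085 mm -1.2187964018622877
side deck: x at -.085 0.5683389509835902 yaw -0.9194742696216333 0.0063425193891480935 0.075784727746384
```

View pics/t9.png

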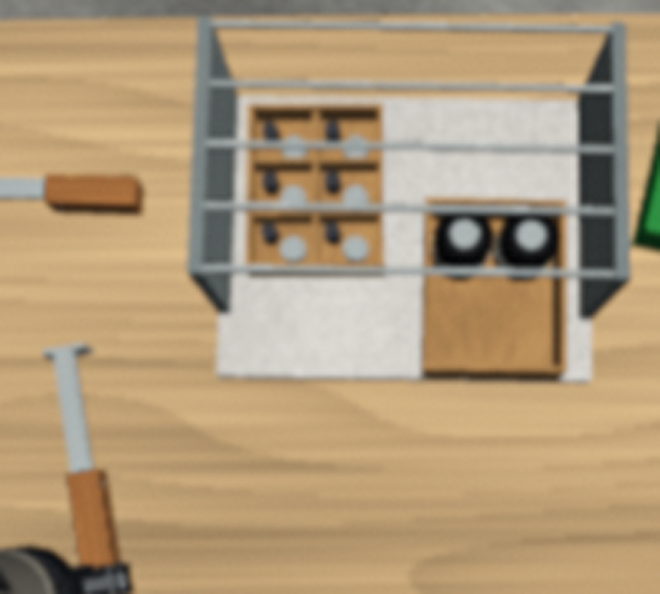

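The carton front (422-563, 375) is flush with the deck edge. The divided carton hasn't moved, and the hook is standing on the bench at its original spot with the gripper clear.

```bash
python3 -c "
from cell import *
print(job_done())"
```

```text
the job is handed in; nothing more can be done
None
```

The job is handed in: the filter carton's front is flush with the deck edge to about 1 mm (slight overhang) and square to about 0.4°, the divided carton did not visibly move, and the hook is back on the bench, released, at 16 s of the 56 s allowed.

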